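# Locate and clamp a hardness test block in its fixture

### The arm

A 6-joint arm with a two-finger parallel gripper is mounted at the origin on the work surface; the furniture and walls round the work are solid. World frame = base frame: x ahead of the robot, y to its left, z up, the work surface at z = 0. Lengths are in m, angles in rad, forces in N, time in s.
With the tool pointing down it reaches from about 0.325 to 0.85 m from the base axis. Payload 4.4 kg.
Tool frame: the origin (TCP) lies between the finger pads; the fingertips stand 8 mm ahead of it and the grasp point (between the pads) lies 11 mm behind it; z points along the fingers, y is the line along which they close (so a half turn about z gives the same grasp; the last joint's range is limited). The gripper opens to 94 mm and grips with 3 to 60 N. Pads are 16 mm wide; open, the fingers measure 119 mm over their backs; the gripper's body (75 mm by 177 mm) begins 78 mm behind the grasp point.
Start: joints at [-1.256, 0.207, 1.542, -0, 1.393, -0.15], TCP at [0.258, -0.514, 0.213] pointing down, gripper open.
Joint ranges: [-2.73, 2.73], [-0.86, 2.22], [0.23, 2.46], [-1.11, 4.25], [0.08, 2.63], [-2.82, 2.82]. Speed limits (rad/s): [2.79, 2.79, 3.14, 3.14, 3.14, 3.14].

### API

Orientations are given as a rotation vector (axis times angle).
In Python, from rig import ctrl gives the robot as it stands.
- The arm moves only by the shell command python3 nudge.py 'ROWS' [FORCE]. ROWS is a JSON list of rows, 1 to 10 of them, each written [opening, [dx, dy, dz], turn]: the finger opening in m, then dx, dy, dz in units of 20 mm, then a turn about the tool's z in units of 0.1 rad; each row shifts and turns the commanded pose from where the row before left it, along the tool's axes as they then stand; what a row does not reach is not made up. A row lasts 1/10 s, in which the tool goes at most 0.05 m and 0.15 rad, less where a joint would pass 70% of its speed; a pose out of reach is approached as far as the arm can. The fingers move at their own pace and stop on an object; FORCE is the grip in N (left out, the last holds). Time passes only in rows, so rows that do not move let the fingers close. It prints the time, the measured TCP pose, the force, the opening and the grip force at its end. Input that does not fit is refused with a message, and nothing moves.
- ctrl.get_state(): the state, without advancing time (a new reading comes with each control period).
- ctrl.grab_frame(name): name is "side" or "top" or "wrist"; returns the picture (420x560x3 uint8, red, green, blue); there is no depth.
- ctrl.camera_model(name): a dict with "fov_y" (degrees; the focal length in pixels is half the picture's height over the tangent of half this angle, whatever the lens; pixels are square), "cx", "cy" (the principal point, pixels), "camera_from_world" (4x4, takes a point from world to camera coordinates); the wrist camera has in their place "tool_from_camera" (4x4, takes a point from camera to tool coordinates, whose origin is the TCP and whose axes are the flange's). Camera axes: x right, y down, z forward; pixel columns grow to the right and rows downward; lengths in m; the calibration is good to about 2 mm. The wrist camera is an equidistant fisheye: a pixel r from the principal point sees the ray r / f radians off the axis. A picture is of the moment at which its call begins: read the wrist's pose just before it. camera_model takes no time and is no camera call.
- ctrl.hand_in(): hands the job in; it is judged then, once.
The state is a dict: "clock": time; "qpos": joint angles; "joint_velocities": joint speeds; "tau": joint torques, N m; "tcp_pos": TCP position; "ee_rot": TCP orientation; "wrist_force": force on the tool from outside, world axes, zero at the start; "moment": the same for the moment, N m; "opening": finger opening in m; "finger_force": force on a finger pad.
Only numpy, scipy, OpenCV 4.12 (cv2) and the standard library are available. Lean on these libraries where they do the work, as an engineer would, in place of code of your own. Each camera call takes 0.05 s, during which the arm holds its last target. There are 200 camera calls.

### The job

The rectangular steel test block lies loose and askew on the locating fixture. With closed fingertips, push it flat back against the long fence and slide it along the fence until its end meets the stop button, then push the red cam lever round as far as it goes so that the cam clamps the block. Push only: do not lift or tip the block, and leave the loupe, the red specimen mount and the round test block where they stand; finish with the hand clear.

Things in the scene. Friction and masses are not known exactly. Their poses are not given: they have to be found in the camera images.
- fixture: dark grey plate 130 (x) x 200 (y) x 12 mm, screwed to the worktop; origin at the centre of its underside, z up. On its flat top: the steel fence along y at the far (+x) side, the end stop at the +y end, the cam clamp with its red handle at the near (-x) side. A tall test console stands close to its right (world x over 0.45, y below -0.15): come over from the near side, not across the console
- fence: the fixture's steel fence bar, 18 (x) x 155 (y) x 10 mm; origin at the centre of its underside on the plate, at fixture x = +47, y = -8 mm, axes as the fixture's. Its front face, 9 mm toward -x from the origin (fixture x = +38 mm), locates the block
- stop_button (a point): middle of the tip of the end stop's dark 10 mm button, which faces -y: fixture x = +19, y = +72 mm, 6.5 mm above the plate. The steel stop block that carries it fills fixture x = +5 to +35, y = +77 to +96 mm and stands 14 mm above the plate
- block: rectangular steel hardness test block, 38 (x) x 64 (y) x 12 mm, about 0.2 kg; origin at the centre of its underside. It lies on the plate, at the end away from the stop, its long side turned from the fence by up to about 20 degrees.
- nest (a point): where the block's origin is when the block lies on the plate with its long side flat on the fence and its end on the stop button: fixture x = +19, y = +40, z = +12 mm; axes as the fixture's
- cam_pivot (a point): pivot of the cam lever on the plate's top: fixture x = -18.1, y = +40, z = +12 mm; the bright steel round cam (28 mm across, 13 mm high) turns about it off-centre. Open, it leaves 6 to 7 mm beside a block that slides past along the fence
- lever_grip (a point): a point on the red handle, 66 mm from the pivot and 24 mm above the plate; the handle is a level red bar 12 mm thick, from 34 to 86 mm from the pivot, its underside 18 mm above the plate
- clamp (a joint): turn of the cam lever, rad: 0 open to 1.9 closed (stop), counter-clockwise from above. At q the handle points from the pivot at 2.618 + q from the fixture's +x toward its +y: open toward -x and +y, closed nearly toward -y. About 2 N at the handle turns it; from about 1.7 the cam bites on a block in the nest and it takes up to about 10 N; it stays where it is left
- loupe: black and clear loupe, 46 mm across, 34 mm high, standing on the worktop before the fixture; bystander
- red_mount: red moulded specimen mount, 30 mm across, 19 mm high, standing on the worktop behind the fixture; bystander
- round_block: round steel test block, 50 mm across, 13 mm high, lying on the worktop behind the fixture; bystander

How it is judged:
On the way, in this order (a step that is already met when the one before it is completed fails the run):
1. the block lies along the fence (gap under 4 mm) with its end at the stop (gap under 3 mm) while the cam lever is still open (x of block in the frame of nest above -0.004 m and y of block in the frame of nest above -0.003 m and angle between the y axis of block and the y axis of fence, either way round below 0.1 rad and value of joint clamp below 0.7 rad), for 0.1 s.
2. the cam lever is swung round to its closed end (value of joint clamp above 1.78 rad), for 0.2 s.
At the end, for the whole second after the job is handed in: the block lies flat on the plate, its long side on the fence (within 1.5 mm) and square to it (0.03 rad), its end on the stop button (within 2 mm), the lever is at its closed end (above 1.78 rad) and the cam presses the block on the fence with more than 4 N (x of block in the frame of nest between -0.0015 and 0.002 m and y of block in the frame of nest between -0.002 and 0.002 m and z of block in the frame of nest below 0.002 m and angle between the y axis of block and the y axis of fence, either way round below 0.03 rad and value of joint clamp above 1.78 rad and contact force between block and fence above 4 N and linear speed of block below 0.01 m/s); the robot touches nothing.
It fails at once if the block is lifted or carried (6 mm off the plate) (z of block in the frame of nest above 0.006 m).
It fails at once if the block is tipped or pushed off the plate (angle between block's own z axis and vertical above 0.2 rad or z of block in the frame of nest below -0.006 m).
It fails at once if the loupe, the red mount or the round block is moved by more than 10 mm (distance of any of loupe, red_mount, round_block from where it was at the start of the episode above 0.01 m).
It also fails if it takes over 56 s, if anything falls off the work surface, if the arm or the gripper's body presses on something with over 40 N, if the wrist force passes 120 N, or if a joint passes its speed limit or range.

## Working session

There is one attempt and no reset: what is moved stays moved. The work goes in short steps, Python scripts to look and compute and a shell command to move; the robot and the scene stay as the last step left them, time stands still between calls to the robot, and variables do not carry over. Pictures are saved under pics/ and viewed, at most 10 in all, crops included, and the job is handed in when it is done.

```bash
ls; mkdir -p pics; python3 - <<'E'
from rig import ctrl
import cv2,numpy as np
s=ctrl.get_state();print(s['clock'],s['tcp_pos'],s['ee_rot'],s['opening'])
for n in ['top','side']:
    f=ctrl.grab_frame(n);cv2.imwrite(f'pics/{n}0.png',f[:,:,::-1]);m=ctrl.camera_model(n);print(n,m['fov_y'],m['cx'],m['cy'],np.round(m['camera_from_world'],4).tolist())
E
```

```text
nudge.py
pics
rig.py
0.0 [ 0.25797895 -0.51298557  0.21228055] [-3.05451431e+00 -7.24555081e-01  3.36930234e-04] 0.0939801016051033
top 51.1738490168605 280.5724277979526 205.2219238798835 [[0.0041, -0.9995, 0.0319, 0.0389], [-0.9856, -0.0095, -0.1689, 0.5567], [0.1691, -0.0308, -0.9851, 0.8164], [0.0, 0.0, 0.0, 1.0]]
side 43.4849367804846 282.3254334292123 208.84845055358915 [[0.8447, 0.5352, 0.0079, -0.4619], [0.4752, -0.7431, -0.4712, -0.1876], [-0.2463, 0.4018, -0.882, 1.0198], [0.0, 0.0, 0.0, 1.0]]
```

View pics/top0.png

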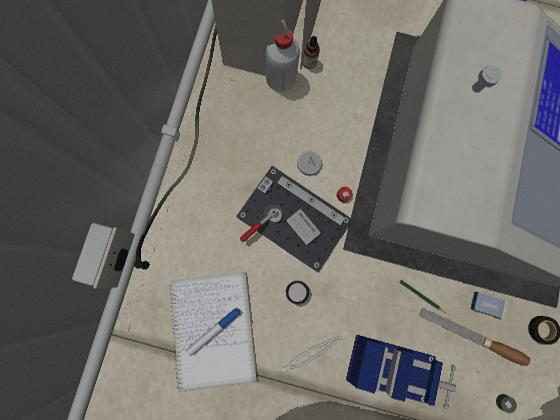

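View pics/side0.png

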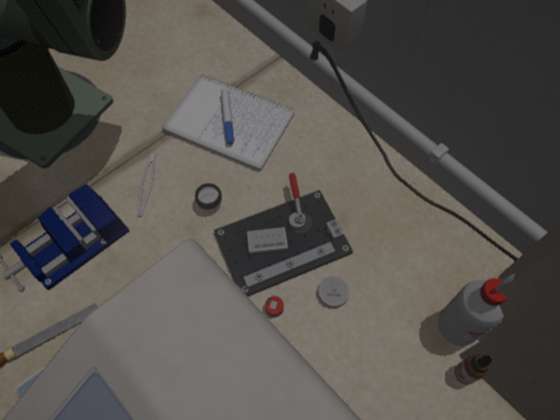

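The top picture shows the plate (corners about (272,166), (351,221), (318,271), (237,215)), the block near (304,226), the red handle at (250,231), and the loupe at (297,292). The red mount is at (345,194) and the round block at (309,162). I'll enlarge both views to get the corners.

```bash
python3 - <<'E'
import cv2,numpy as np
a=cv2.imread('pics/top0.png')[155:280,230:360];b=cv2.imread('pics/side0.png')[165:300,205:360]
cv2.imwrite('pics/c1.png',cv2.resize(a,None,fx=5,fy=5,interpolation=cv2.INTER_CUBIC)[:600])
cv2.imwrite('pics/c2.png',cv2.resize(b,None,fx=5,fy=5,interpolation=cv2.INTER_CUBIC)[:600])
E
```

```text
(no output)
```

View pics/c1.png

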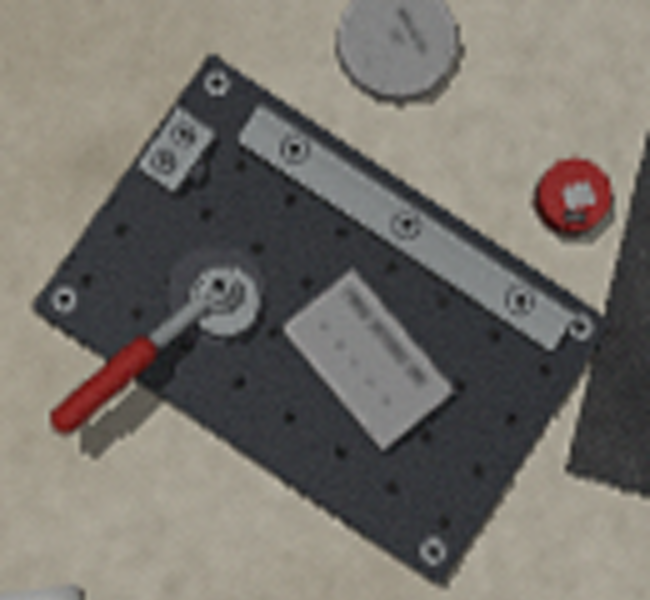

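View pics/c2.png

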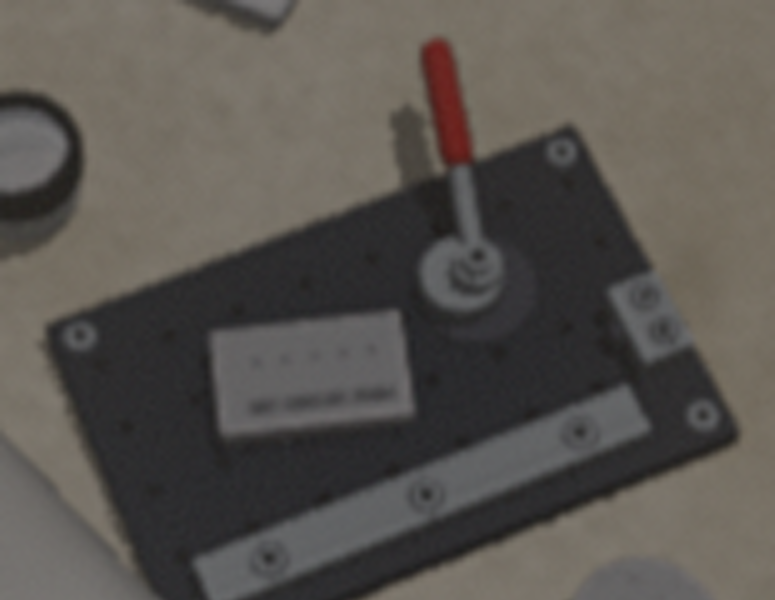

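The top crop shows the corner screws at (217,83), (582,327), (433,551) and (64,298). The block's top corners are at (352,270), (455,392), (386,451) and (284,328), and the handle tip is at (62,420). The side crop shows screws at (562,151), (79,335) and (703,415), with block corners at (211,331), (402,311), (414,410) and (221,435).

```bash
cat > h.py <<'E'
from rig import ctrl
import cv2,numpy as np
def ray(n,px,z):
    m=ctrl.camera_model(n);f=210/np.tan(np.radians(m['fov_y']/2));T=np.array(m['camera_from_world'])
    px=np.atleast_2d(px).astype(float);d=np.c_[(px[:,0]-m['cx'])/f,(px[:,1]-m['cy'])/f,np.ones(len(px))]@T[:3,:3]
    c=-T[:3,:3].T@T[:3,3];return (c+d*((z-c[2])/d[:,2])[:,None])[:,:2]
def crop(p,o): return (np.array(p)+.5)/5-.5+np.array(o)
def fit(model,world): # 2D rigid: world=R model+t
    model=np.array(model,float);mc=model.mean(0);wc=world.mean(0);A=model-mc;B=world-wc
    th=np.arctan2((A[:,0]*B[:,1]-A[:,1]*B[:,0]).sum(),(A*B).sum());R=np.array([[np.cos(th),-np.sin(th)],[np.sin(th),np.cos(th)]])
    t=wc-R@mc;return th,t,np.linalg.norm(world-model@R.T-t,axis=1)*1e3
E
python3 - <<'E'
from h import *
T=(230,155);S=(205,165)
def rep(n,r): print(n,np.degrees(r[0]).round(2),r[1].round(4),r[2].round(1))
tc=ray('top',crop([(217,83),(582,327),(433,551),(64,298)],T),.012)
sc=ray('side',crop([(703,415),(79,335),(562,151)],S),.012)
print('screws',tc.round(4).tolist(),np.linalg.norm(tc-np.roll(tc,1,0),axis=1).round(4));print('side',sc.round(4).tolist())
M=[(.055,.09),(.055,-.09),(-.055,-.09),(-.055,.09)]
rep('plate screws top',fit(M,tc)); rep('side',fit([M[0],M[2],M[3]],sc))
tp=ray('top',crop([(212,56),(600,320),(445,583),(36,304)],T),.012)
rep('plate corners',fit([(.065,.1),(.065,-.1),(-.065,-.1),(-.065,.1)],tp))
fc=ray('top',crop([(257,105),(240,138),(557,350)],T),.022);rep('fence top',fit([(.056,.0695),(.038,.0695),(.038,-.0855)],fc))
fs=ray('side',crop([(652,428),(630,384),(192,558)],S),.022);rep('fence side',fit([(.056,.0695),(.038,.0695),(.038,-.0855)],fs))
B=[(.019,.032),(.019,-.032),(-.019,-.032),(-.019,.032)]
rep('block top',fit(B,ray('top',crop([(352,270),(455,392),(386,451),(284,328)],T),.024)))
rep('block side',fit(B,ray('side',crop([(414,410),(221,430),(211,331),(402,311)],S),.024)))
for n,o,p in(('top',T,[(64,418),(150,350)]),('side',S,[(437,45),(458,160)])): print('handle',n,ray(n,crop(p,o),.036+.006).round(4).tolist())
E
```

```text
screws [[0.6339, 0.0576], [0.533, -0.0925], [0.4418, -0.0305], [0.5431, 0.1193]] [0.1097 0.1809 0.1103 0.1808]
side [[0.6337, 0.0583], [0.4416, -0.0294], [0.5426, 0.1201]]
plate screws top -34.05 [0.5379 0.0135] [0.4 0.6 0.3 0.5]
side -34.06 [0.5377 0.0146] [0.  0.2 0.2]
plate corners -33.72 [0.5377 0.0138] [2.2 5.5 2.1 2.8]
fence top -33.3 [0.5377 0.0123] [1.7 1.5 0.5]
fence side -34.16 [0.5381 0.0145] [0.5 0.5 0.1]
block top -49.93 [ 0.5173 -0.0041] [0.7 0.8 0.6 1. ]
block side -50.94 [ 0.5182 -0.0024] [0.9 0.9 1.  0.8]
handle top [[0.4913, 0.1167], [0.5183, 0.0835]]
handle side [[0.4919, 0.1173], [0.5219, 0.0824]]
```

```bash
cat >> h.py <<'E'
from scipy.spatial.transform import Rotation as Ro
TH=np.radians(-34.05);C=np.array([.5378,.014]);RF=np.array([[np.cos(TH),-np.sin(TH)],[np.sin(TH),np.cos(TH)]])
def w(fx,fy): return C+RF@np.array([fx,fy])/1e3
def go(xy,z,yaw=None):
    s=ctrl.get_state();R=Ro.from_rotvec(s['ee_rot']).as_matrix();d=R.T@(np.r_[xy,z]-s['tcp_pos'])
    y=np.degrees(np.arctan2(R[1,0],R[0,0]));t=0 if yaw is None else -np.radians((yaw-y+180)%360-180)
    print('to',np.round(xy,4),z,'tool d',d.round(4),'yaw',y.round(2),'turn',round(t,3),'tilt',R[:,2].round(4))
def st():
    s=ctrl.get_state();p=s['tcp_pos'];print('t',s['clock'],'fix mm',(RF.T@(p[:2]-C)*1e3).round(1),'z',p[2].round(4),'F',np.r_[RF.T@s['wrist_force'][:2],s['wrist_force'][2]].round(1),'q',np.round(s['qpos'],2))
E
python3 - <<'E'
from h import *
print(np.round(ctrl.camera_model('wrist')['tool_from_camera'],3).tolist())
st();go([.32,-.15],.213,-34.05);go(w(-50,-28),.213,-34.05)
E
```

```text
[[0.001, -0.973, -0.23, 0.067], [1.0, 0.001, -0.0, 0.0], [0.0, -0.23, 0.973, -0.171], [0.0, 0.0, 0.0, 1.0]]
t 0.1 fix mm [  63.3 -593.4] z 0.2124 F [0.3 1.2 0.1] q [-1.26  0.21  1.54 -0.    1.39 -0.15]
to [ 0.32 -0.15] 0.213 tool d [ 2.184e-01 -2.966e-01  1.000e-04] yaw 26.69 turn 1.06 tilt [-7.0e-04  1.9e-03 -1.0e+00]
to [0.4807 0.0188] 0.213 tool d [ 4.378e-01 -3.752e-01  3.000e-04] yaw 26.69 turn 1.06 tilt [-7.0e-04  1.9e-03 -1.0e+00]
```
First move to waypoint, no turn: 0.2184, -0.2966 : |.368| → 8 rows of (.0273,-.0371)=.046. Speed limit may truncate; fine.

Careful with the scale: shifts go in units of 20 mm and turns go in units of 0.1 rad. That gives: -0.03 m is -1.5, 0.022 m is 1.1.

```bash
python3 nudge.py '[[0, [1.1, -1.5, 0], 0], [0, [1.1, -1.5, 0], 0], [0, [1.1, -1.5, 0], 0], [0, [1.1, -1.5, 0], 0], [0, [1.1, -1.5, 0], 0], [0, [1.1, -1.5, 0], 0], [0, [1.1, -1.5, 0], 0], [0, [1.1, -1.5, 0], 0], [0, [1.1, -1.5, 0], 0], [0, [1.1, -1.5, 0], 0]]' 10; python3 nudge.py '[[0, [0, 0, 0], 1.32], [0, [0, 0, 0], 1.32], [0, [0, 0, 0], 1.32], [0, [0, 0, 0], 1.32], [0, [0, 0, 0], 1.33], [0, [0, 0, 0], 1.33], [0, [0, 0, 0], 1.33], [0, [0, 0, 0], 1.33], [0, [0, 0, 0], 0]]'; python3 -c "
from h import *
st();go(w(-50,-28),.08,-34.05)"
```

```text
clock: 1.1
tcp_pos: [0.3197, -0.1453, 0.2131]
ee_rot: [-3.057, -0.724, 0.0]
wrist_force: [0.6, -0.5, -0.7]
opening: 0.0175
finger_force: 0.0
clock: 2.0
tcp_pos: [0.3197, -0.1467, 0.2131]
ee_rot: [-3.004, 0.919, 0.001]
wrist_force: [-0.4, 0.2, -0.2]
opening: 0.0006
finger_force: 0.0
t 2.0 fix mm [ -90.7 -255.2] z 0.2131 F [-0.4 -0.  -0.2] q [-0.68 -0.31  2.03 -0.    1.42  1.49]
to [0.4807 0.0188] 0.08 tool d [ 0.0409 -0.2272  0.1331] yaw -34.03 turn 0.0 tilt [-6.e-04  5.e-04 -1.e+00]
```

Scaled: 0.04 m is 2, -0.033 m is -1.65.

```bash
python3 nudge.py '[[0, [0.3, -1.6, 0], 0], [0, [0.3, -1.6, 0], 0], [0, [0.3, -1.6, 0], 0], [0, [0.3, -1.6, 0], 0], [0, [0.3, -1.65, 0], 0], [0, [0.3, -1.65, 0], 0], [0, [0.25, -1.65, 1.5], 0], [0, [0, 0, 2], 0], [0, [0, 0, 2], 0], [0, [0, 0, 1.5], 0]]'; python3 nudge.py '[[0, [0, 0, 1.5], 0], [0, [0, 0, 0.5], 0], [0, [0, 0, 0], 0]]' ; python3 -c "
from h import *
st();go(w(-50,-28),.024,-34.05)"
```

```text
clock: 3.0
tcp_pos: [0.4796, 0.0189, 0.0707]
ee_rot: [3.005, -0.913, -0.005]
wrist_force: [-0.5, 0.8, -0.3]
opening: 0.0003
finger_force: 0.0
clock: 3.3
tcp_pos: [0.4795, 0.0184, 0.0319]
ee_rot: [3.004, -0.917, -0.007]
wrist_force: [-0.7, 0.4, -0.3]
opening: 0.0004
finger_force: 0.0
t 3.3 fix mm [-50.8 -29. ] z 0.0319 F [-0.8 -0.  -0.3] q [-0.14  0.25  1.92  0.    0.98  2.02]
to [0.4807 0.0188] 0.024 tool d [ 0.0009 -0.001   0.0079] yaw -33.96 turn 0.002 tilt [-4.2e-03  6.0e-04 -1.0e+00]
```

Scaled: 0.008 m is 0.4, 0.005 m is 0.25.

```bash
python3 nudge.py '[[0, [0, -0.05, 0.4], 0], [0, [0.25, 0, 0], 0], [0, [0.25, 0, 0], 0], [0, [0.2, 0, 0], 0], [0, [0.2, 0, 0], 0], [0, [0.2, 0, 0], 0], [0, [0.2, 0, 0], 0], [0, [0.2, 0, 0], 0], [0, [0.2, 0, 0], 0], [0, [0, 0, 0], 0]]'; python3 -c "
from h import *
st()"; python3 nudge.py '[[0, [0.15, 0, 0], 0], [0, [0.1, 0, 0], 0], [0, [0.1, 0, 0], 0], [0, [0, 0, 0], 0]]';python3 -c "
from h import *
st();f=ctrl.grab_frame('top');cv2.imwrite('pics/t2.png',cv2.resize(f[155:280,230:360,::-1],None,fx=4,fy=4))"
```

```text
clock: 4.3
tcp_pos: [0.5109, -0.0006, 0.0255]
ee_rot: [3.004, -0.92, 0.003]
wrist_force: [0.2, 1.3, 0.0]
opening: 0.0006
finger_force: 0.0
t 4.3 fix mm [-14.1 -27.1] z 0.0255 F [-0.6  1.2  0. ] q [-0.17  0.31  1.85 -0.    0.98  2.  ]
clock: 4.7
tcp_pos: [0.5149, -0.0033, 0.0253]
ee_rot: [-3.003, 0.92, 0.004]
wrist_force: [-3.8, 3.5, 2.2]
opening: 0.0007
finger_force: 2.3
t 4.7 fix mm [ -9.3 -27.1] z 0.0253 F [-5.1  0.8  2.2] q [-0.18  0.32  1.83  0.    0.99  1.99]
```

View pics/t2.png

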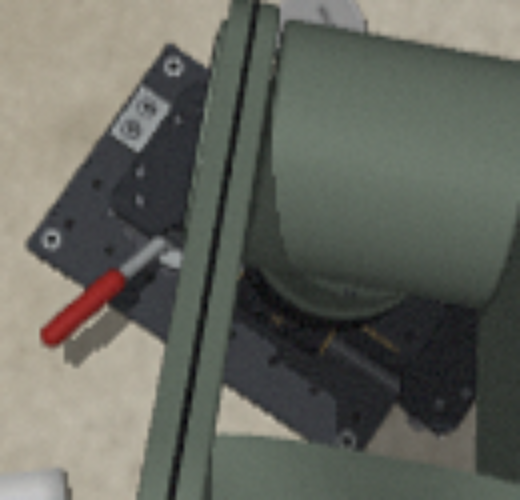

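The arm hides the block in this view. A 5 N force has appeared at finger x = -9.3 mm and flush is about -8, so I'll press a little more.

```bash
python3 nudge.py '[[0, [0.1, 0, 0], 0], [0, [0, 0, 0], 0]]';python3 -c "
from h import *
st()"; python3 nudge.py '[[0, [0.1, 0, 0], 0], [0, [0, 0, 0], 0]]';python3 -c "
from h import *
st()"
```

```text
clock: 4.95
tcp_pos: [0.515, -0.0034, 0.0252]
ee_rot: [-3.003, 0.92, 0.009]
wrist_force: [-6.5, 5.0, 7.9]
opening: 0.0003
finger_force: 4.6
t 4.95 fix mm [ -9.2 -27.2] z 0.0252 F [-8.2  0.5  7.9] q [-0.18  0.33  1.83  0.    0.99  1.99]
clock: 5.15
tcp_pos: [0.515, -0.0035, 0.0249]
ee_rot: [-3.002, 0.92, 0.015]
wrist_force: [-9.6, 8.4, 10.7]
opening: 0.0004
finger_force: 6.5
t 5.15 fix mm [ -9.1 -27.3] z 0.0249 F [-12.7   1.6  10.7] q [-0.18  0.33  1.83  0.    0.99  1.99]
```

```bash
python3 nudge.py '[[0, [-0.5, 0, 0], 0], [0, [-0.75, 0, 0], 0], [0, [-0.75, 0, 0], 0], [0, [-0.5, 0, -1], 0], [0, [-0.5, 0, -1.5], 0], [0, [-0.5, 0, -1.5], 0], [0, [-0.5, 0, -1.5], 0], [0, [0, 0, -1], 0], [0, [0, 0, 0], 0]]'; python3 -c "
from h import *
st();go(w(19,-75),.12,55.95)
f=ctrl.grab_frame('side')[165:300,205:360,::-1];g=ctrl.grab_frame('wrist')[:,:,::-1]
cv2.imwrite('pics/s3.png',np.hstack([cv2.resize(f,(455,396)),cv2.resize(g,(345,396))]))"
```

```text
clock: 6.05
tcp_pos: [0.4556, 0.0384, 0.1589]
ee_rot: [-3.003, 0.919, -0.015]
wrist_force: [0.8, 0.2, -0.4]
opening: 0.0004
finger_force: 0.0
t 6.05 fix mm [-81.8 -25.8] z 0.1589 F [ 0.5  0.6 -0.4] q [-0.11  0.    1.89 -0.    1.24  2.06]
to [ 0.5115 -0.0588] 0.12 tool d [0.1004 0.0494 0.0396] yaw -34.02 turn -1.57 tilt [ 0.0094 -0.0015 -1.    ]
```

View pics/s3.png

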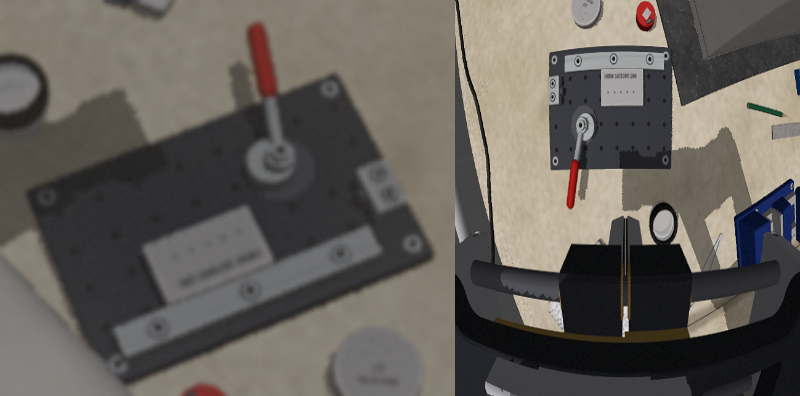

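The block now lies flat along the fence, with its top -x corners at about (143,245) and (247,206) in the side crop.

Scaled: -0.15 rad is -1.5.

```bash
python3 -c "
from h import *
p=ray('side',np.array([(143,245),(247,206),(272,260)])/2.935+[205,165],.024);print(((p-C)@RF*1e3).round(1))"
python3 nudge.py '[[0, [0, 0, 0], -1.5], [0, [0, 0, 0], -1.5], [0, [0, 0, 0], -1.5], [0, [0, 0, 0], -1.5], [0, [0, 0, 0], -1.5], [0, [0, 0, 0], -1.5], [0, [0, 0, 0], -1.5], [0, [0, 0, 0], -1.5], [0, [0, 0, 0], -1.5], [0, [0, 0, 0], -1.5]]'
python3 nudge.py '[[0, [0, 0, 0], -0.7], [0, [0, 0, 0], 0]]'; python3 -c "
from h import *
st();go(w(19,-75),.12,55.95)"
```

```text
[[  0.7 -51.4]
 [  1.8  11.5]
 [ 37.6  10.8]]
clock: 7.15
tcp_pos: [0.4514, 0.0385, 0.1531]
ee_rot: [-2.819, -1.382, 0.005]
wrist_force: [-0.4, 0.4, -0.7]
opening: 0.0005
finger_force: 0.0
clock: 7.35
tcp_pos: [0.4514, 0.0386, 0.1533]
ee_rot: [-2.774, -1.471, 0.005]
wrist_force: [-0.1, -0.6, 0.6]
opening: 0.0003
finger_force: 0.0
t 7.35 fix mm [-85.3 -28. ] z 0.1533 F [ 0.3 -0.6  0.6] q [-0.11  0.01  1.89 -0.    1.25  0.49]
to [ 0.5115 -0.0588] 0.12 tool d [-0.0468  0.1045  0.0331] yaw 55.87 turn -0.001 tilt [-3.6e-03  2.0e-04 -1.0e+00]
```

Scaled: 0.03 m is 1.5, 0.028 m is 1.4.

```bash
python3 nudge.py '[[0, [-0.5, 1.25, 0], 0], [0, [-0.5, 1.25, 0], 0], [0, [-0.5, 1.25, 0], 0], [0, [-0.55, 1.4, 0], 0], [0, [0, 0, 1.5], 0], [0, [0, 0, 1.5], 0], [0, [0, 0, 1.5], 0], [0, [0, 0, 0.5], 0], [0, [0, 0, 0], 0]]'; python3 -c "
from h import *
st();go(w(18,-69),.024,55.95)"
```

```text
clock: 8.25
tcp_pos: [0.5127, -0.0525, 0.0529]
ee_rot: [-2.772, -1.469, 0.007]
wrist_force: [0.2, 0.1, 0.1]
opening: 0.0006
finger_force: 0.0
t 8.25 fix mm [ 16.5 -69.1] z 0.0529 F [0.1 0.2 0.1] q [-0.27  0.28  1.82 -0.    1.05  0.33]
to [ 0.5141 -0.0532] 0.024 tool d [0.0002 0.0017 0.0289] yaw 55.85 turn -0.002 tilt [-0.0055  0.0015 -1.    ]
```

```bash
python3 nudge.py '[[0, [0, 0.1, 0.75], 0], [0, [0, 0, 0.65], 0], [0, [0.2, 0, 0], 0], [0, [0.25, 0, 0], 0], [0, [0.3, 0, 0], 0], [0, [0.3, 0, 0], 0], [0, [0.3, 0, 0], 0], [0, [0.3, 0, 0], 0], [0, [0.3, 0, 0], 0], [0, [0.3, 0, 0], 0]]'; python3 -c "
from h import *
st()"; python3 nudge.py '[[0, [0.3, 0, 0], 0], [0, [0.25, 0, 0], 0], [0, [0.2, 0, 0], 0], [0, [0.15, 0, 0], 0], [0, [0, 0, 0], 0]]'; python3 -c "
from h import *
st();go(w(18,-1),.024,55.95)"
```

```text
clock: 9.25
tcp_pos: [0.5422, -0.0167, 0.0277]
ee_rot: [2.775, 1.473, -0.0]
wrist_force: [-2.7, -2.2, 3.3]
opening: 0.0004
finger_force: 1.9
t 9.25 fix mm [ 20.8 -23. ] z 0.0277 F [-1.  -3.3  3.3] q [-0.19  0.37  1.77 -0.    1.01  0.4 ]
clock: 9.75
tcp_pos: [0.5526, -0.0014, 0.0274]
ee_rot: [-2.775, -1.473, -0.002]
wrist_force: [0.5, -0.2, 0.7]
opening: 0.0004
finger_force: 0.4
t 9.75 fix mm [20.9 -4.4] z 0.0274 F [0.5 0.1 0.7] q [-0.16  0.38  1.74  0.    1.01  0.43]
to [0.5522 0.0031] 0.024 tool d [ 0.0034 -0.0029  0.0034] yaw 55.91 turn -0.001 tilt [ 1.2e-03  7.0e-04 -1.0e+00]
```

```bash
for i in 1; do python3 nudge.py '[[0, [0.1, -0.1, 0], 0], [0, [0.05, 0, 0], 0], [0, [0, 0, 0], 0]]'; done; python3 -c "
from h import *
st()"; python3 nudge.py '[[0, [0.1, 0, 0], 0], [0, [0, 0, 0], 0]]'; python3 -c "
from h import *
st()"; python3 nudge.py '[[0, [0.1, 0, 0], 0], [0, [0, 0, 0], 0]]'; python3 -c "
from h import *
st()"
```

```text
clock: 10.05
tcp_pos: [0.5521, 0.0018, 0.0274]
ee_rot: [-2.775, -1.473, -0.001]
wrist_force: [-0.5, -1.0, 0.8]
opening: 0.0006
finger_force: 0.5
t 10.05 fix mm [18.7 -2.1] z 0.0274 F [ 0.1 -1.1  0.8] q [-0.15  0.38  1.74  0.    1.02  0.44]
clock: 10.25
tcp_pos: [0.5524, 0.0023, 0.0274]
ee_rot: [2.774, 1.473, -0.004]
wrist_force: [-3.1, -5.1, 1.7]
opening: 0.0006
finger_force: 2.8
t 10.25 fix mm [18.7 -1.6] z 0.0274 F [ 0.3 -6.   1.7] q [-0.15  0.39  1.74 -0.    1.02  0.44]
clock: 10.45
tcp_pos: [0.5525, 0.0024, 0.0274]
ee_rot: [2.772, 1.473, -0.009]
wrist_force: [-5.4, -8.4, 4.8]
opening: 0.0002
finger_force: 5.2
t 10.45 fix mm [18.7 -1.4] z 0.0274 F [  0.2 -10.    4.8] q [-0.15  0.39  1.74 -0.01  1.02  0.45]
```

Scaled: -0.03 m is -1.5, -0.02 m is -1, 0.13 rad is 1.3.

```bash
python3 nudge.py '[[0, [-0.4, 0, 0], 0], [0, [-0.6, 0, 0], 0], [0, [-0.5, 0, -1], 0], [0, [0, 0, -1.5], 0], [0, [0, 0, -1.5], 0], [0, [0, 0, -1.5], 1.3], [0, [0, 0, 0], 1.3], [0, [0, 0, 0], 1.3], [0, [0, 0, 0], 1.3], [0, [0, 0, 0], 0]]'; python3 -c "
from h import *
st();go(w(-63.3,93.8),.13,25.95)"
```

```text
clock: 11.45
tcp_pos: [0.5372, -0.0199, 0.1374]
ee_rot: [-3.06, -0.71, -0.001]
wrist_force: [0.2, 0.7, -0.7]
opening: 0.0005
finger_force: 0.0
t 11.45 fix mm [ 18.5 -28.4] z 0.1374 F [-0.2  0.7 -0.7] q [-0.2   0.2   1.71  0.    1.23  0.92]
to [0.5379 0.1272] 0.13 tool d [ 0.0653 -0.1318  0.0075] yaw 26.11 turn 0.003 tilt [ 4.e-04  7.e-04 -1.e+00]
```

```bash
python3 nudge.py '[[0, [0.8, -1.65, 0], 0], [0, [0.8, -1.65, 0], 0], [0, [0.8, -1.65, 0], 0], [0, [0.8, -1.65, 0], 0], [0, [0, 0, 1.5], 0], [0, [0, 0, 0], 0]]'; python3 -c "
from h import *
st();go(w(-63.3,93.8),.034,25.95)
f=ctrl.grab_frame('side')[165:300,205:360,::-1];g=ctrl.grab_frame('top')[155:280,230:360,::-1]
cv2.imwrite('pics/s4.png',np.hstack([cv2.resize(f,(455,396)),cv2.resize(g,(345,396))]))"
```

```text
clock: 12.05
tcp_pos: [0.5332, 0.1276, 0.1038]
ee_rot: [-3.057, -0.716, 0.012]
wrist_force: [-0.4, -0.7, -0.5]
opening: 0.0004
finger_force: 0.0
t 12.05 fix mm [-67.4  91.5] z 0.1038 F [ 0.1 -0.7 -0.5] q [0.08 0.27 1.7  0.   1.17 1.19]
to [0.5379 0.1272] 0.034 tool d [0.0045 0.0027 0.0698] yaw 26.38 turn 0.008 tilt [-7.8e-03 -3.0e-04 -1.0e+00]
```

View pics/s4.png

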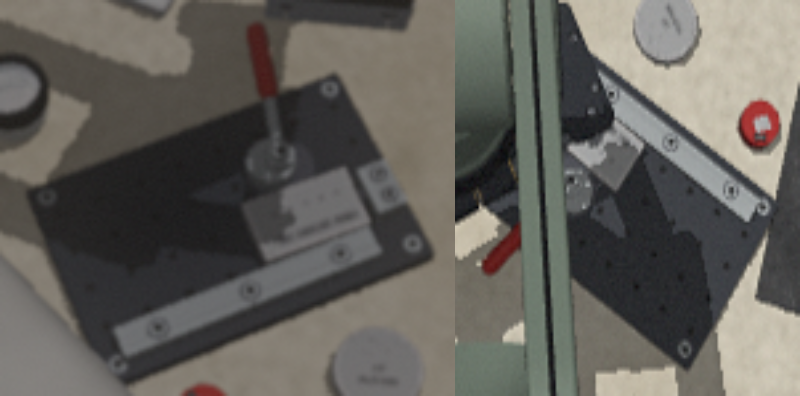

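The side view shows the block flat on the fence with its end at the stop, and the lever still open. Next I'll lower the fingertips behind the handle and sweep it round.

```bash
python3 nudge.py '[[0, [0.1, 0.05, 1.5], 0], [0, [0.05, 0.05, 1.5], 0], [0, [0, 0, 0.4], 0], [0, [0, 0, 0], 0]]'; python3 -c "
from h import *
st();go(w(-68.3,85.1),.034,25.95)"
```

```text
clock: 12.55
tcp_pos: [0.5397, 0.1255, 0.0389]
ee_rot: [-3.06, -0.709, 0.003]
wrist_force: [0.0, 0.4, 0.2]
opening: 0.0006
finger_force: 0.0
t 12.55 fix mm [-60.9  93.4] z 0.0389 F [-0.2  0.4  0.2] q [0.07 0.37 1.73 0.   1.04 1.19]
to [0.5289 0.1228] 0.034 tool d [-0.0109 -0.0023  0.005 ] yaw 26.07 turn 0.002 tilt [-2.3e-03 -1.0e-04 -1.0e+00]
```

```bash
python3 nudge.py '[[0, [-0.25, -0.05, 0.25], 0], [0, [-0.3, -0.05, 0], 0], [0, [-0.335, -0.055, 0], -1], [0, [-0.335, -0.055, 0], -1], [0, [-0.335, -0.055, 0], -1], [0, [-0.335, -0.055, 0], -1], [0, [-0.335, -0.055, 0], -1], [0, [0, 0, 0], 0]]'; cat >> h.py <<'E'
def lev(q,off=14,z=.034):
    a=np.radians(150)+q;u=np.array([np.cos(a),np.sin(a)]);t=np.array([-u[1],u[0]])
    go(w(*(np.array([-18.1,40])+66*u-off*t)),z,25.95+np.degrees(q))
E
python3 -c "
from h import *
st();lev(.5);lev(1.0)"
```

```text
clock: 13.35
tcp_pos: [0.5, 0.1072, 0.0356]
ee_rot: [2.789, 1.444, 0.003]
wrist_force: [0.2, 0.1, 0.0]
opening: 0.0007
finger_force: 0.0
t 13.35 fix mm [-83.5  56.1] z 0.0356 F [0.1 0.2 0. ] q [0.04 0.3  1.84 0.   1.   0.66]
to [0.4995 0.1069] 0.034 tool d [-0.0006 -0.0003  0.0016] yaw 54.74 turn 0.003 tilt [ 1.9e-03  2.0e-04 -1.0e+00]
to [0.4813 0.0789] 0.034 tool d [-0.0339  0.001   0.0016] yaw 54.74 turn -0.497 tilt [ 1.9e-03  2.0e-04 -1.0e+00]
```

```bash
python3 nudge.py '[[0, [-0.335, -0.055, 0], -1], [0, [-0.335, -0.055, 0], -1], [0, [-0.335, -0.055, 0], -1], [0, [-0.335, -0.055, 0], -1], [0, [-0.335, -0.055, 0], -1], [0, [-0.335, -0.055, 0], -1], [0, [-0.335, -0.055, 0], -1], [0, [-0.335, -0.055, 0], -1], [0, [-0.335, -0.055, 0], -1], [0, [0, 0, 0], 0]]'
python3 -c "
from h import *
st();lev(1.4);lev(1.9)"
```

```text
clock: 14.35
tcp_pos: [0.4786, 0.0523, 0.0353]
ee_rot: [1.887, 2.511, 0.001]
wrist_force: [-0.5, 0.9, 0.2]
opening: 0.0006
finger_force: 0.4
t 14.35 fix mm [-70.5  -1.4] z 0.0353 F [-0.9  0.4  0.2] q [-0.07  0.24  1.91  0.    0.98 -0.35]
to [0.4779 0.0523] 0.034 tool d [ 0.0002 -0.0006  0.0013] yaw 106.17 turn 0.0 tilt [ 1.1e-03  3.0e-04 -1.0e+00]
to [0.4885 0.0207] 0.034 tool d [-0.0331  0.0007  0.0013] yaw 106.17 turn -0.5 tilt [ 1.1e-03  3.0e-04 -1.0e+00]
```

Scaled: -0.0067 m is -0.335, -0.0011 m is -0.055, -0.1 rad is -1.

```bash
python3 nudge.py '[[0, [-0.335, -0.055, 0], -1], [0, [-0.335, -0.055, 0], -1], [0, [-0.335, -0.055, 0], -1], [0, [-0.335, -0.055, 0], -1], [0, [0, 0, 0], 0]]'
python3 -c "
from h import *
st();lev(1.8);lev(1.9)"
python3 nudge.py '[[0, [-0.2, -0.025, 0], -0.5], [0, [-0.2, -0.025, 0], -0.5], [0, [0, 0, 0], 0]]'
python3 -c "
from h import *
st();lev(1.9)"
```

```text
clock: 14.85
tcp_pos: [0.4855, 0.0269, 0.0349]
ee_rot: [-1.351, -2.836, -0.001]
wrist_force: [-0.1, 2.6, 1.6]
opening: 0.0005
finger_force: 1.4
t 14.85 fix mm [-50.6 -18.6] z 0.0349 F [-1.6  2.1  1.6] q [-0.12  0.25  1.9   0.    0.99 -0.81]
to [0.4851 0.0265] 0.034 tool d [-0.0001 -0.0005  0.0009] yaw 129.04 turn -0.001 tilt [-1.e-04  1.e-03 -1.e+00]
to [0.4885 0.0207] 0.034 tool d [-0.0067 -0.0016  0.0009] yaw 129.04 turn -0.101 tilt [-1.e-04  1.e-03 -1.e+00]
clock: 15.15
tcp_pos: [0.4879, 0.0219, 0.0345]
ee_rot: [-1.207, -2.894, -0.003]
wrist_force: [-5.5, 6.7, 6.8]
opening: 0.0002
finger_force: 4.2
t 15.15 fix mm [-45.8 -21.4] z 0.0345 F [-8.3  2.5  6.8] q [-0.13  0.26  1.89  0.    0.99 -0.92]
to [0.4885 0.0207] 0.034 tool d [-0.0013 -0.0004  0.0005] yaw 134.71 turn -0.002 tilt [-0.0045  0.0037 -1.    ]
```

```bash
python3 nudge.py '[[0, [-0.15, 0, 0], 0], [0, [0, 0, 0], 0]]'
python3 -c "
from h import *
st();lev(1.9)"
python3 nudge.py '[[0, [-0.2, 0, 0], 0], [0, [0, 0, 0], 0]]'
python3 -c "
from h import *
st();lev(1.9)"
```

```text
clock: 15.35
tcp_pos: [0.488, 0.0217, 0.0344]
ee_rot: [-1.207, -2.889, -0.005]
wrist_force: [-8.8, 12.2, 12.8]
opening: 0.0004
finger_force: 7.6
t 15.35 fix mm [-45.6 -21.5] z 0.0344 F [-14.1   5.2  12.8] q [-0.14  0.26  1.89  0.01  1.   -0.92]
to [0.4885 0.0207] 0.034 tool d [-0.0011 -0.0003  0.0004] yaw 134.65 turn -0.003 tilt [-0.0088  0.0071 -0.9999]
clock: 15.55
tcp_pos: [0.4881, 0.0214, 0.0342]
ee_rot: [-1.205, -2.881, -0.008]
wrist_force: [-14.3, 19.1, 18.7]
opening: 0.0001
finger_force: 12.0
t 15.55 fix mm [-45.3 -21.7] z 0.0342 F [-22.6   7.8  18.7] q [-0.14  0.27  1.89  0.01  1.   -0.93]
to [0.4885 0.0207] 0.034 tool d [-0.0008 -0.0002  0.0001] yaw 134.61 turn -0.004 tilt [-0.015   0.0118 -0.9998]
```

The lever is against its stop: the force climbs steeply with almost no travel. I'll back off, raise the hand clear and look.

Scaled: -0.04 m is -2, -0.03 m is -1.5.

```bash
python3 nudge.py '[[0, [0.5, 0, 0], 0], [0, [0.5, 0, 0], 0], [0, [0.5, 0, -1], 0], [0, [0, 0, -1.5], 0], [0, [0, 0, -2], 0], [0, [0, 0, -2], 0], [0, [1.5, 0, -1.5], 0], [0, [1.5, 0, 0], 0], [0, [1, 0, 0], 0], [0, [0, 0, 0], 0]]'; python3 -c "
from h import *
st()
f=ctrl.grab_frame('side')[165:300,205:360,::-1];g=ctrl.grab_frame('top')[155:280,230:360,::-1]
cv2.imwrite('pics/s5.png',np.hstack([cv2.resize(f,(455,396),interpolation=2),cv2.resize(g,(345,396))]))"
```

```text
clock: 16.55
tcp_pos: [0.4159, 0.0936, 0.1947]
ee_rot: [1.202, 2.901, 0.0]
wrist_force: [0.0, 0.2, 0.1]
opening: 0.0004
finger_force: 0.0
t 16.55 fix mm [-145.6   -2.3] z 0.1947 F [-0.1  0.2  0.1] q [ 0.02 -0.1   1.91 -0.    1.34 -0.77]
```

View pics/s5.png

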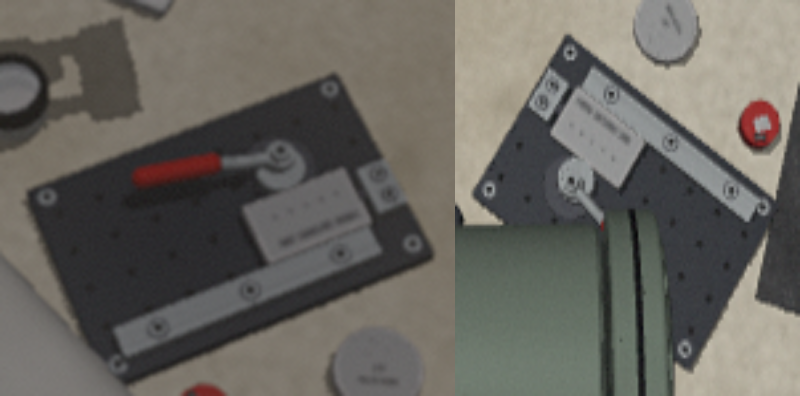

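The block sits on the fence and at the stop, and the handle is closed, with its ends at about (138,177) and (217,161). I'll check the angle before handing in.

```bash
python3 -c "
from h import *
p=(ray('side',np.array([(136,177),(217,161)])/2.935+[205,165],.039)-C)@RF*1e3
d=p-[-18.1,40];print(p.round(1),np.hypot(*d.T).round(1),(np.arctan2(d[:,1],d[:,0])%(2*np.pi)-2.618).round(3))
p=ray('side',np.array([(242,205),(347,168),(370,224),(266,262)])/2.935+[205,165],.024);print(((p-C)@RF*1e3).round(1))"
```

```text
[[-32.9 -41.4]
 [-24.1   4.2]] [82.7 36.3] [1.915 1.928]
[[ 0.1  9.2]
 [ 2.6 73.8]
 [39.4 70.4]
 [37.3  7.3]]
```

The lever measures about 1.9 rad, and the block corners match the nest to within about 2 mm.

```bash
python3 -c "
from rig import ctrl
print(ctrl.hand_in())"
```

```text
the job is handed in; nothing more can be done
None
```

The job is handed in with no verdict returned: by my last camera measurement the block was on the fence and at the stop (to about 2 mm), the lever was closed at about 1.9 rad and the hand was clear, but I could not measure the clamp force on the fence directly.

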